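Shut the sample case and bolt it

TASK

The rack of sample tubes is ready for transport: shut the lid of the blue case completely, then slide the barrel bolt on the lid fully home through its keeper and let go of it. Do not disturb the reagent bottles or the tube holder standing around it.

Things in the scene. Friction and masses are not known exactly. Their poses are not given: they have to be found in the camera images.
- case: Blue open-topped sample transport case, fixed to the bench, 140 (x) x 250 (y) x 100 mm high, holding a white micro-tube rack in grey foam. Origin: centre of its underside. Own +x points to the hinge side (away from the robot at yaw 0), +y to the side that carries the steel keeper, +z up.
- case_lid (a joint): Angle (rad) of the grey lid about the hinge along the case's +x edge: 0 = shut flat on the case, grows as the free edge (the -x side) rises, at most 1.3. A stiff friction hinge holds the lid where it is left; pressing it down takes about 2 to 5 N. The lid is 148 mm (hinge to free edge) x 250 x 8 mm thick; shut, its top lies at height 0.108 m.
- lid_hinge (a point): Point on the hinge axis, middle of its length: in the case's frame at (74, 0, 104) mm. The axis runs along the case's y, at mid thickness of the lid.
- lid_pad (a point): Centre of the black round press pad (34 mm across) on the top of the lid, a good place to press it shut. It lies 85 mm from the hinge axis towards the free edge, 85 mm from the lid's middle to the side away from the keeper, 4.5 mm above the lid's mid thickness. Site axes are the lid's: at angle 0 those of the case; z is the lid's outward normal.
- lid_front_edge (a point): Middle of the lid's free edge, on its top face; axes as the lid's.
- lid_bolt (a joint): Position (m) of the steel barrel bolt in its guides on the lid: 0 = drawn fully back, 0.045 = fully home (end stop). It grows as the bolt moves along the case's +y, towards the keeper. Friction of about 2.5 N holds it where it is left. The rod is 10 mm thick, its axis 12 mm above the lid's top face; its tip reaches the keeper at about 0.016 and only enters when the lid is shut or very nearly so; once in, it locks the lid.
- bolt_grip (a point): Middle of the upright red grip of the bolt, a cylinder 16 mm in diameter and 34 mm tall; this point is 30 mm above the rod axis, 42 mm above the lid's top, the grip's top is 16 mm higher and its lower end 18 mm lower. The steel guides before and behind the grip are 19 mm high above the lid, nothing stands beside the grip above them. It moves with the bolt; axes as the lid's.
- bolt_tip (a point): The end of the bolt's rod, on its axis; axes as the lid's.
- keeper_hole (a point): Centre of the opening (16 mm wide, 15 mm high, 18 mm long along y) of the steel keeper on the case's +y wall, which the bolt passes through; in the case's frame at (-38, 136, 120) mm. The keeper's top is at height 0.1335 m.
- bottle_1: Bystander: translucent white reagent bottle with white screw cap, 68 mm diameter, 154 mm tall, loose; origin centre of its underside.
- bottle_2: Bystander: another such bottle, 68 x 154 mm, loose; origin centre of its underside.
- bottle_3: Bystander: a third such bottle, 68 x 154 mm, loose; origin centre of its underside.
- tube_holder: Bystander: small white holder 34 x 72 x 62 mm with three glass test tubes standing in it, 133 mm tall in all, loose; origin centre of its underside.

How it is judged:
On the way, in this order (a step that is already met when the one before it is completed fails the run):
1. the lid is shut (within 0.04 rad) with the bolt still outside the keeper (value of joint case_lid below 0.04 rad and value of joint lid_bolt below 0.016 m), for 0.2 s.
2. the bolt is fully home in the keeper (within 5 mm of its end stop) with the lid shut (value of joint case_lid below 0.04 rad and value of joint lid_bolt above 0.04 m), for 0.2 s.
At the end, for the whole second after the job is handed in: The lid is shut within 0.04 rad, the bolt is home in the keeper within 5 mm of its end stop and at rest (all of step 2 and velocity of joint lid_bolt between -0.005 and 0.005 m/s); the robot touches nothing.
It fails at once if a reagent bottle is shifted more than 30 mm or tipped (distance of any of bottle_1, bottle_2, bottle_3 from where it was at the start of the episode above 0.03 m or angle between any of bottle_1, bottle_2, bottle_3's own z axis and vertical above 0.4 rad).
It fails at once if the tube holder is shifted more than 30 mm or tipped (distance of tube_holder from where it was at the start of the episode above 0.03 m or angle between tube_holder's own z axis and vertical above 0.4 rad).
It also fails if it takes over 45 s, if anything falls off the work surface, if the arm or the gripper's body presses on something with over 40 N, if the wrist force passes 120 N, or if a joint passes its speed limit or range.

ROBOT

A 6-joint arm with a two-finger parallel gripper is mounted at the origin on a cart in front of the work surface, level with it; the furniture and walls round the work are solid. World frame = base frame: x ahead of the robot, y to its left, z up, the work surface at z = 0. Lengths are in m, angles in rad, forces in N, time in s.
With the tool pointing down it reaches from about 0.3 to 0.85 m from the base axis. Payload 4.2 kg.
Tool frame: the origin (TCP) lies midway between the tips of the shut fingers; the grasp point (between the pads) lies 19 mm behind it; z points along the fingers, y is the line along which they close (so a half turn about z gives the same grasp; the last joint's range is limited). The gripper opens to 91 mm and grips with 3 to 60 N. Pads are 32 mm wide; open, the fingers measure 118 mm over their backs; the gripper's body (76 mm by 178 mm) begins 60 mm behind the grasp point.
Start: joints at [1.244, 0.32, 1.565, -0, 1.257, -0.02], TCP at [0.174, 0.548, 0.214] pointing down, gripper open.
Joint ranges: [-3.11, 3.11], [-0.84, 2.01], [0.21, 2.61], [-1.34, 4.49], [0.05, 2.63], [-2.56, 2.56]. Speed limits (rad/s): [2.57, 2.57, 3.14, 3.14, 3.14, 3.14].

INTERFACE

Orientations are given as a rotation vector (axis times angle).
In Python, from workcell import sense, eyes, ticket gives the robot as it stands.
- The arm moves only by the tool servo_tool, never from a script. Its argument "motion" is a list of rows, each an object with "delta_pos": the shift along the tool's x, y, z normalised to -1 to 1, where 1 is 0.06 m, a list of three; "rotation": the turn, a rotation vector about the tool's x, y, z normalised to -1 to 1, where 1 is 10 degrees, a list of three. A call has 1 to 20 rows; each row shifts and turns the commanded pose from where the row before left it, along the tool's axes as they then stand; what a row does not reach is not made up. A row lasts 1/8 s, in which the tool goes at most 62.5 mm and 10.7 degrees, less where a joint would pass 70% of its speed; a pose out of reach is approached as far as the arm can. A call with a number of a shift or a turn outside -1 to 1 is refused whole. A call with a gripper value outside its range is refused whole. "grip" is the closure in counts, from 0 (fully open) to 255 (shut), set as the call begins (left out, the last holds). The fingers move at their own pace and stop on an object; "grip_force" is the grip in N (left out, the last holds). Time passes only in rows, so rows that do not move let the fingers close. It gives the time, the measured TCP pose, the force, the opening and the grip force at its end, in the units of the state.
- sense(): the state, without advancing time (a new reading comes with each control period).
- eyes.get_image(name): name is "scene" or "top" or "wrist"; returns a dict with "frame" (420x560x3 uint8, blue, green, red), "vertical_fov" (degrees; the focal length in pixels is half the picture's height over the tangent of half this angle, whatever the lens; pixels are square), "cx", "cy" (the principal point, pixels), "origin" and "attitude" of the camera in the world. Camera axes: x right, y down, z forward; pixel columns grow to the right and rows downward; lengths in m; the calibration is good to about 2 mm. A picture is of the moment at which its call begins. There is no depth.
- ticket.sign_off(): hands the job in; it is judged then, once.
The state is a dict: "time_s": time; "joint_pos": joint angles; "qd": joint speeds; "joint_torque": joint torques, N m; "tcp_pos": TCP position; "eef_rot": TCP orientation; "contact_force": force on the tool from outside, world axes, zero at the start; "torque": the same for the moment, N m; "width": finger opening in m; "grasp_force": force on a finger pad.
Only numpy, scipy, OpenCV 4.12 (cv2) and the standard library are available. Lean on these libraries where they do the work, as an engineer would, in place of code of your own. Each camera call takes 0.05 s, during which the arm holds its last target. There are 200 camera calls.

## Working session

There is one attempt and no reset: what is moved stays moved. The work goes in short steps, Python scripts to look and compute and a tool call to move; the robot and the scene stay as the last step left them, time stands still between calls to the robot, and variables do not carry over. Pictures are saved under pics/ and viewed, at most 10 in all, crops included, and the job is handed in when it is done.

Besides the shell and the picture viewer there is one more tool, called after "Call:" in YAML: its name, and indented under it one key for each argument. servo_tool: Moves the arm, as the interface text tells. Its arguments: {"type":"object","properties":{"motion":{"type":"array","items":{"type":"object","properties":{"delta_pos":{"type":"array","items":{"type":"number"}},"rotation":{"type":"array","items":{"type":"number"}}}}},"grip":{"type":"number"},"grip_force":{"type":"number"}},"required":["motion"]}

```bash
mkdir -p pics; python3 - <<'E'
from workcell import sense, eyes
import cv2
s=sense();print(s)
for n in("scene","top"):
    d=eyes.get_image(n);cv2.imwrite(f"pics/{n}0.png",d["frame"])
    print(n,{k:v for k,v in d.items() if k!="frame"})
E
```

```text
{'time_s': 0.0, 'joint_pos': array([ 1.24398453e+00,  3.20270583e-01,  1.56566829e+00,  2.14652395e-05,
        1.25739607e+00, -2.00109325e-02]), 'qd': array([0.00066294, 0.00091192, 0.00191453, 0.00052447, 0.00211371,
       0.00049837]), 'joint_torque': array([ 1.16214629e-03, -4.12462056e+01, -2.31983739e+01,  7.27124722e-02,
        4.60103306e-02, -1.41162245e-04]), 'tcp_pos': array([0.17349283, 0.54767295, 0.2131367 ]), 'eef_rot': array([-4.79994930e-01, -3.10438189e+00,  2.68992587e-03]), 'contact_force': array([-0.16858877, -0.66538974, -0.05760168]), 'torque': array([ 0.0553782 ,  0.00065523, -0.00868704]), 'grasp_force': 0.0, 'width': 0.09117550218586372}
scene {'vertical_fov': 44.6727952018601, 'cx': 279.1850344266112, 'cy': 214.9520556283251, 'origin': array([0.80632908, 1.13297261, 1.38221467]), 'attitude': array([-0.22793406, -2.84472539,  1.10887689])}
top {'vertical_fov': 52.57004530095202, 'cx': 273.4061514762365, 'cy': 207.3113633981202, 'origin': array([ 0.30849946, -0.02337518,  1.54985998]), 'attitude': array([-2.14050399,  2.09726027, -0.2053061 ])}
```

View pics/scene0.png

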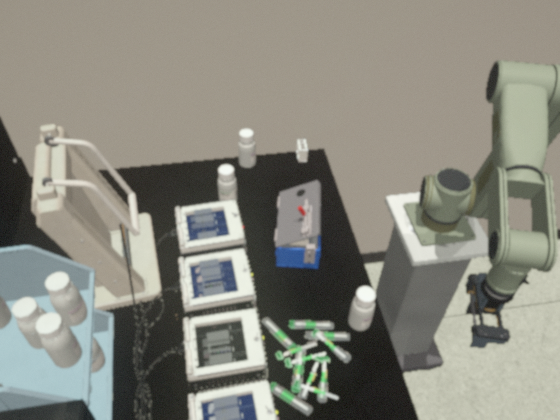

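View pics/top0.png

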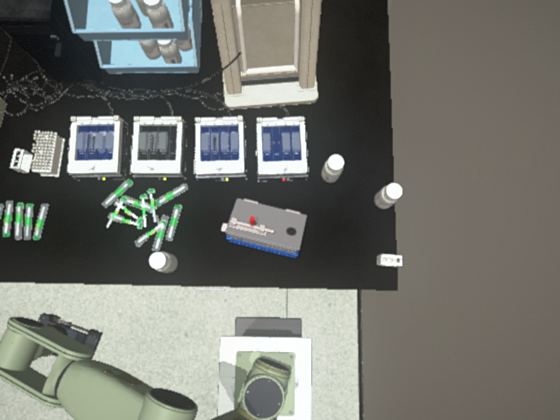

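The scene view shows the case around (298,235) with the lid partly open. In the top view the lid is around (265,225), with the red grip at (252,220), the pad at (291,231) and the keeper at about (224,228). Bottles are at (163,262), (333,168) and (389,195), and the tube holder is at (390,260). I'll enlarge both views next.

```bash
python3 - <<'E'
import cv2,numpy as np
a=cv2.imread("pics/top0.png")[190:265,215:315];b=cv2.imread("pics/scene0.png")[172:277,262:337]
a=cv2.resize(a,None,fx=8,fy=8,interpolation=cv2.INTER_CUBIC);b=cv2.resize(b,None,fx=5.7,fy=5.7,interpolation=cv2.INTER_CUBIC)
cv2.imwrite("pics/ta.png",a);cv2.imwrite("pics/sb.png",b);print(a.shape,b.shape)
E
```

```text
(600, 800, 3) (598, 428, 3)
```

View pics/ta.png

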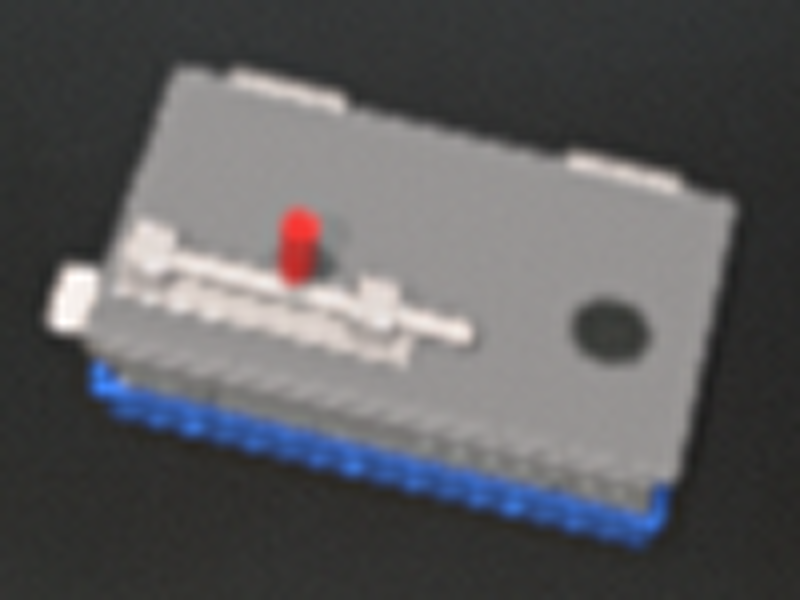

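View pics/sb.png

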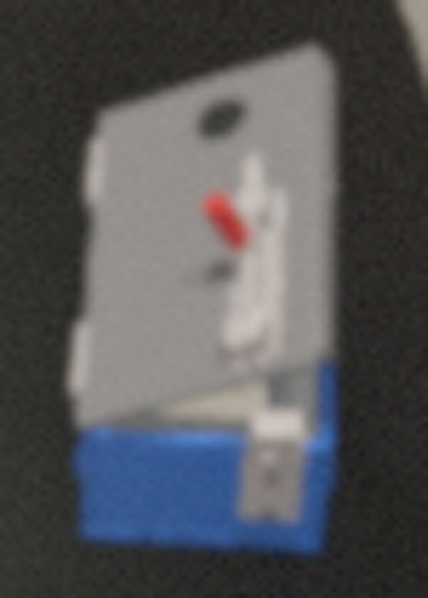

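The top crop shows the lid corners, grip, pad and keeper clearly, and the scene crop shows the lid raised about 0.6 rad. Next I'll fit the case pose, lid angle and grip position from both views.

```bash
cat >fit.py <<'E'
import numpy as np
from scipy.optimize import least_squares
from scipy.spatial.transform import Rotation as R
CAM={"top":(52.57004530095202,273.4061514762365,207.3113633981202,[0.30849946,-0.02337518,1.54985998],[-2.14050399,2.09726027,-0.2053061]),
"scene":(44.6727952018601,279.1850344266112,214.9520556283251,[0.80632908,1.13297261,1.38221467],[-0.22793406,-2.84472539,1.10887689])}
def proj(c,P):
    f,cx,cy,o,a=CAM[c];f=210/np.tan(np.radians(f/2));p=R.from_rotvec(a).inv().apply(P-np.array(o))
    return p[...,:2]/p[...,2:]*f+[cx,cy]
def unproj(c,uv,z):
    f,cx,cy,o,a=CAM[c];f=210/np.tan(np.radians(f/2));d=R.from_rotvec(a).apply([(uv[0]-cx)/f,(uv[1]-cy)/f,1]);o=np.array(o)
    return o+d*(z-o[2])/d[2]
def case2w(p,P): return R.from_euler("z",p[2]).apply(P)+[p[0],p[1],0]
def lid2w(p,L): # L: (dist x from hinge (neg to free), y, z above mid)
    return case2w(p,R.from_euler("y",p[3]).apply(L)+[.074,0,.104])
E
cat >run1.py <<'E'
from fit import *
T=lambda u,v:(215+u/8,190+v/8); S=lambda u,v:(262+u/5.7,172+v/5.7)
obs=[("top","l",(0,.125,.004),T(180,68)),("top","l",(0,-.125,.004),T(737,205)),("top","l",(-.148,.125,.004),T(88,347)),("top","l",(-.148,-.125,.004),T(674,482)),
("top","l",(-.085,-.085,.0045),T(611,331)),("top","g",.062,T(301,222)),("top","g",.030,T(296,272)),
("top","c",(-.07,-.125,0),T(645,547)),
("scene","l",(0,.125,.004),S(78,425)),("scene","l",(0,-.125,.004),S(100,108)),("scene","l",(-.148,.125,.004),S(336,362)),("scene","l",(-.148,-.125,.004),S(328,43)),
("scene","l",(-.085,-.085,.0045),S(222,118)),("scene","g",.062,S(213,203)),
("scene","c",(.07,.125,0),S(82,540)),("scene","c",(-.07,.125,0),S(322,552))]
def pts(p): return [case2w(p,np.array(P)) if k=="c" else lid2w(p,np.array((-.112,p[4],P) if k=="g" else P)) for c,k,P,_ in obs]
def res(p): return np.concatenate([proj(o[0],P)-o[3] for o,P in zip(obs,pts(p))])
r=least_squares(res,[.42,0,-.2,.6,.03],loss="soft_l1");p=r.x
print(p.round(4));print(res(p).reshape(-1,2).round(1).tolist())
print("pad",lid2w(p,np.array([-.085,-.085,.0045])),"grip",lid2w(p,np.array([-.112,p[4],.046])))
q=p.copy();q[3]=0
print("shut pad",lid2w(q,np.array([-.085,-.085,.0045])),"grip",lid2w(q,np.array([-.112,p[4],.046])),"keeper",case2w(p,np.array([-.038,.136,.12])))
for n,uv in dict(b1=(163,268),b2=(332,176),b3=(385,202),th=(390,261)).items(): print(n,unproj("top",uv,.03 if n!='th' else .06).round(3))
E
python3 run1.py; cat > pic.py <<'E'
E
rm pic.py
```

```text
[ 0.519   0.0038 -0.216   0.4735  0.0452]
[[-1.0, 0.2], [-0.3, -0.3], [-1.4, -0.6], [0.2, 0.5], [-0.4, 0.8], [-0.4, 1.6], [-0.4, 1.1], [0.0, 0.6], [-0.5, -0.6], [-0.6, 0.4], [-3.2, -1.1], [-2.0, -0.3], [-0.4, -0.2], [0.7, -0.5], [0.0, -0.4], [-0.5, -0.4]]
pad [ 0.50113829 -0.07931847  0.14676647] grip [0.52405342 0.04892513 0.19601274]
shut pad [ 0.48999871 -0.07687406  0.1085    ] grip [0.49152709 0.05606251 0.15      ] keeper [0.51099405 0.144777   0.12      ]
b1 [0.38  0.368 0.03 ]
b2 [ 0.73  -0.233  0.03 ]
b3 [ 0.635 -0.426  0.03 ]
th [ 0.419 -0.429  0.06 ]
```

The fit is consistent: residuals are about 1 px, and the heights and sizes match. The bottles and tube holder are clear of the path. Next I'll shut the fingers, line up the yaw and move above the pad.

Call:
servo_tool:
  grip: 255
  motion:
    - {"delta_pos": [0, 0, -1], "rotation": [0, 0, -0.52]}
    - {"delta_pos": [-0.505, -0.603, 0], "rotation": [0, 0, 0]}
    - {"delta_pos": [-0.505, -0.603, 0], "rotation": [0, 0, 0]}
    - {"delta_pos": [-0.505, -0.603, 0], "rotation": [0, 0, 0]}
    - {"delta_pos": [-0.505, -0.603, 0], "rotation": [0, 0, 0]}
    - {"delta_pos": [-0.505, -0.603, 0], "rotation": [0, 0, 0]}
    - {"delta_pos": [-0.505, -0.603, 0], "rotation": [0, 0, 0]}
    - {"delta_pos": [-0.505, -0.603, 0], "rotation": [0, 0, 0]}
    - {"delta_pos": [-0.505, -0.603, 0], "rotation": [0, 0, 0]}
    - {"delta_pos": [-0.505, -0.603, 0], "rotation": [0, 0, 0]}
    - {"delta_pos": [-0.505, -0.603, 0], "rotation": [0, 0, 0]}
    - {"delta_pos": [-0.505, -0.603, 0], "rotation": [0, 0, 0]}
    - {"delta_pos": [-0.505, -0.603, 0], "rotation": [0, 0, 0]}
    - {"delta_pos": [-0.505, -0.603, 0], "rotation": [0, 0, 0]}
    - {"delta_pos": [-0.505, -0.603, 0], "rotation": [0, 0, 0]}
    - {"delta_pos": [-0.505, -0.603, 0], "rotation": [0, 0, 0]}
    - {"delta_pos": [0, 0, 0], "rotation": [0, 0, 0]}
    - {"delta_pos": [0, 0, 0], "rotation": [0, 0, 0]}

```text
time_s: 2.35
tcp_pos: [0.5007, -0.079, 0.2734]
eef_rot: [-0.339, -3.122, -0.001]
contact_force: [-0.6, 0.1, 0.6]
width: 0.0007
grasp_force: 0.0
```

Call:
servo_tool:
  motion:
    - {"delta_pos": [0, 0, 0.6], "rotation": [0, 0, 0]}
    - {"delta_pos": [0, 0, 0.6], "rotation": [0, 0, 0]}
    - {"delta_pos": [0, 0, 0.4], "rotation": [0, 0, 0]}
    - {"delta_pos": [0, 0, 0.2], "rotation": [0, 0, 0]}
    - {"delta_pos": [0, 0, 0.15], "rotation": [0, 0, 0]}
    - {"delta_pos": [0, 0, 0.1], "rotation": [0, 0, 0]}
    - {"delta_pos": [0, 0, 0], "rotation": [0, 0, 0]}

```text
time_s: 3.22
tcp_pos: [0.5015, -0.0793, 0.1512]
eef_rot: [0.339, 3.123, 0.0]
contact_force: [0.5, 0.2, 0.5]
width: 0.0008
grasp_force: 0.0
```

```bash
python3 - <<'E'
from workcell import sense, eyes
import cv2
d=eyes.get_image("wrist");cv2.imwrite("pics/w1.png",d["frame"]);print(sense()["contact_force"])
E
```

```text
[-1.19622011  1.25344668 -0.49878309]
```

View pics/w1.png

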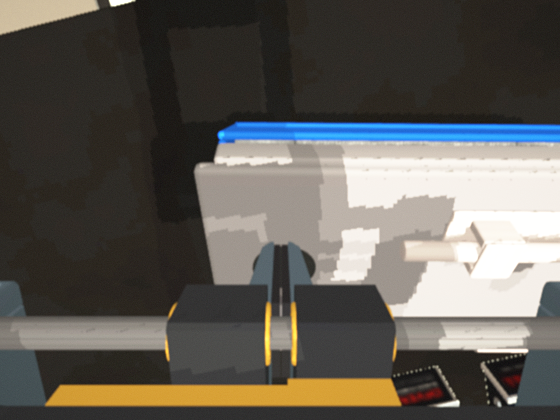

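The wrist view shows the shut fingertips over the black pad at (284,262), with the case edges parallel to the tool. Now I'll press the lid down along its arc.

Call:
servo_tool:
  motion:
    - {"delta_pos": [0.03, 0, 0.1], "rotation": [0, 0, 0]}
    - {"delta_pos": [0.03, 0, 0.1], "rotation": [0, 0, 0]}
    - {"delta_pos": [0.03, 0, 0.1], "rotation": [0, 0, 0]}
    - {"delta_pos": [0.03, 0, 0.1], "rotation": [0, 0, 0]}
    - {"delta_pos": [0.02, 0, 0.1], "rotation": [0, 0, 0]}
    - {"delta_pos": [0.02, 0, 0.1], "rotation": [0, 0, 0]}

```text
time_s: 4.03
tcp_pos: [0.4921, -0.0773, 0.1145]
eef_rot: [0.339, 3.123, 0.0]
contact_force: [1.0, 1.1, 1.4]
width: 0.0006
grasp_force: 0.7
```

Call:
servo_tool:
  motion:
    - {"delta_pos": [0.01, 0, 0.06], "rotation": [0, 0, 0]}
    - {"delta_pos": [0, 0, 0.04], "rotation": [0, 0, 0]}
    - {"delta_pos": [0, 0, 0.03], "rotation": [0, 0, 0]}
    - {"delta_pos": [0, 0, 0], "rotation": [0, 0, 0]}

```text
time_s: 4.53
tcp_pos: [0.4915, -0.0772, 0.1082]
eef_rot: [0.339, 3.123, 0.0]
contact_force: [-1.4, 0.5, 8.2]
width: 0.0005
grasp_force: 4.1
```

Call:
servo_tool:
  motion:
    - {"delta_pos": [0, 0, 0.03], "rotation": [0, 0, 0]}
    - {"delta_pos": [0, 0, 0], "rotation": [0, 0, 0]}
    - {"delta_pos": [0, 0, 0], "rotation": [0, 0, 0]}

```text
time_s: 4.9
tcp_pos: [0.4915, -0.0772, 0.1081]
eef_rot: [0.338, 3.122, -0.0]
contact_force: [-4.8, 0.6, 20.1]
width: 0.0004
grasp_force: 9.8
```

The lid hit a hard stop at z = 0.108, so it is shut. I'll rise, move behind the grip and check.

Call:
servo_tool:
  motion:
    - {"delta_pos": [0, 0, -0.2], "rotation": [0, 0, 0]}
    - {"delta_pos": [0, 0, -0.6], "rotation": [0, 0, 0]}
    - {"delta_pos": [0, 0, -0.6], "rotation": [0, 0, 0]}
    - {"delta_pos": [0.15, 0.5, 0], "rotation": [0, 0, 0]}
    - {"delta_pos": [0.15, 0.5, 0], "rotation": [0, 0, 0]}
    - {"delta_pos": [0.15, 0.5, 0], "rotation": [0, 0, 0]}
    - {"delta_pos": [0, 0, 0], "rotation": [0, 0, 0]}
    - {"delta_pos": [0, 0, 0], "rotation": [0, 0, 0]}

```text
time_s: 5.9
tcp_pos: [0.4842, 0.016, 0.1893]
eef_rot: [-0.338, -3.123, 0.001]
contact_force: [0.6, -0.5, -0.5]
width: 0.0006
grasp_force: 0.0
```

```bash
python3 - <<'E'
from workcell import sense, eyes
import cv2,numpy as np
w=eyes.get_image("wrist")["frame"];t=eyes.get_image("top")["frame"]
cv2.imwrite("pics/w2.png",w)
t=cv2.resize(t[185:270,210:320],(560,433),interpolation=cv2.INTER_CUBIC);cv2.imwrite("pics/t2.png",t);print(sense()["tcp_pos"])
E
```

```text
[0.4842979  0.01570401 0.18927577]
```

View pics/w2.png

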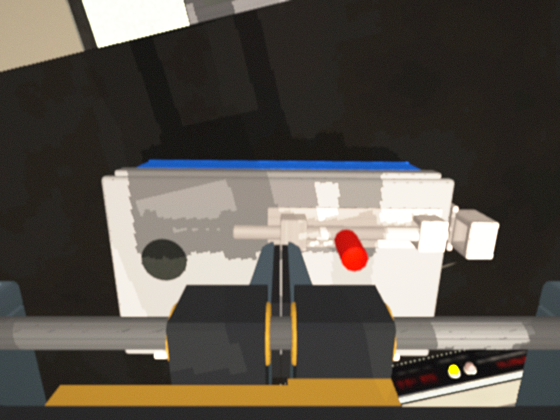

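The lid is down flat. The red grip's top is at (352,258), ahead of the fingertips at (284,245), and the bolt is still outside the keeper at (475,235). Now I'll descend behind the grip and push.

Call:
servo_tool:
  motion:
    - {"delta_pos": [0, 0, 0.5], "rotation": [0, 0, 0]}
    - {"delta_pos": [0, 0, 0.36], "rotation": [0, 0, 0]}
    - {"delta_pos": [0, 0, 0], "rotation": [0, 0, 0]}
    - {"delta_pos": [0, 0.1, 0], "rotation": [0, 0, 0]}
    - {"delta_pos": [0, 0.1, 0], "rotation": [0, 0, 0]}
    - {"delta_pos": [0, 0.1, 0], "rotation": [0, 0, 0]}
    - {"delta_pos": [0, 0.1, 0], "rotation": [0, 0, 0]}
    - {"delta_pos": [0, 0, 0], "rotation": [0, 0, 0]}

```text
time_s: 7.0
tcp_pos: [0.4895, 0.0404, 0.1379]
eef_rot: [0.337, 3.123, 0.0]
contact_force: [-0.9, 0.1, 0.3]
width: 0.0006
grasp_force: 0.0
```

Call:
servo_tool:
  motion:
    - {"delta_pos": [0, 0.1, 0], "rotation": [0, 0, 0]}
    - {"delta_pos": [0, 0.1, 0], "rotation": [0, 0, 0]}
    - {"delta_pos": [0, 0.1, 0], "rotation": [0, 0, 0]}
    - {"delta_pos": [0, 0.1, 0], "rotation": [0, 0, 0]}
    - {"delta_pos": [0, 0.1, 0], "rotation": [0, 0, 0]}

```text
time_s: 7.62
tcp_pos: [0.496, 0.0697, 0.1378]
eef_rot: [0.339, 3.123, 0.0]
contact_force: [1.3, -2.2, 0.5]
width: 0.0002
grasp_force: 1.4
```

Pushing at about 2.2 N, which matches the bolt's friction. Continuing towards the stop.

Call:
servo_tool:
  motion:
    - {"delta_pos": [0, 0.08, 0], "rotation": [0, 0, 0]}
    - {"delta_pos": [0, 0.08, 0], "rotation": [0, 0, 0]}
    - {"delta_pos": [0, 0.08, 0], "rotation": [0, 0, 0]}
    - {"delta_pos": [0, 0, 0], "rotation": [0, 0, 0]}

```text
time_s: 8.12
tcp_pos: [0.4982, 0.0794, 0.1379]
eef_rot: [-0.334, -3.123, 0.014]
contact_force: [-0.7, -16.8, 4.3]
width: 0.0
grasp_force: 8.5
```

It stopped at case y ≈ 69 mm, and 68.5 mm was expected for home. I'll back off, rise and look.

Call:
servo_tool:
  motion:
    - {"delta_pos": [0, -0.2, 0], "rotation": [0, 0, 0]}
    - {"delta_pos": [0, -0.4, 0], "rotation": [0, 0, 0]}
    - {"delta_pos": [0, -0.1, -0.5], "rotation": [0, 0, 0]}
    - {"delta_pos": [0, 0, -0.8], "rotation": [0, 0, 0]}
    - {"delta_pos": [0, -0.5, -0.5], "rotation": [0, 0, 0]}
    - {"delta_pos": [0, 0, 0], "rotation": [0, 0, 0]}
    - {"delta_pos": [0, 0, 0], "rotation": [0, 0, 0]}

```text
time_s: 9.0
tcp_pos: [0.4827, 0.0138, 0.2446]
eef_rot: [-0.339, -3.121, -0.002]
contact_force: [-0.3, -0.4, -0.7]
width: 0.0
grasp_force: 0.0
```

```bash
python3 - <<'E'
from workcell import sense, eyes
import cv2,numpy as np
w=eyes.get_image("wrist")["frame"];s=eyes.get_image("scene")["frame"]
s=cv2.resize(s[182:277,262:337],(332,420),interpolation=cv2.INTER_CUBIC)
cv2.imwrite("pics/w3.png",np.hstack([w[:,110:],s])[:, :800]);print(sense()["tcp_pos"])
E
```

```text
[0.4826776  0.0138006  0.24417073]
```

View pics/w3.png

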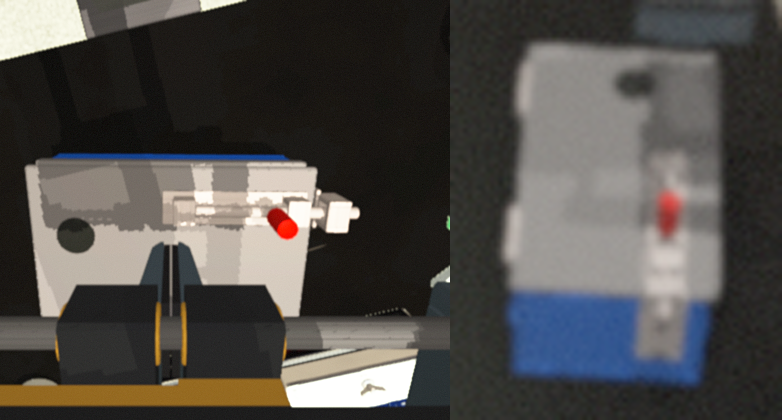

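The lid is flat, the rod passes through the keeper and its tip sticks out at (358,213). I'll check the amount of protrusion numerically.

```bash
python3 - <<'E'
from fit import *
import fit
from workcell import eyes,sense
d=eyes.get_image("wrist");fit.CAM["w"]=(d["vertical_fov"],d["cx"],d["cy"],d["origin"],d["attitude"])
p=[.519,.0038,-.216,0]
P=lambda *a:proj("w",case2w(p,np.array(a))).round(1)-[110,0]
print("pad",P(-.011,-.085,.1085),"keeper near/far top",P(-.038,.127,.1335),P(-.038,.145,.1335))
for q in(.035,.04,.045): print(q,"tip",P(-.038,.111+q,.12),"griptop",P(-.038,.0452+q,.166))
b,g,r=[d["frame"][...,i].astype(int) for i in range(3)];m=(r>150)&(g<70)&(b<70);y,x=np.nonzero(m);print("red cols",x.min()-110,x.max()-110,y.min(),y.max())
print((d["frame"][205:220:3,445:485].sum(2)//3).tolist())
E
```

```text
pad [ 73.9 233.3] keeper near/far top [326.7 212.1] [349.1 212.1]
0.035 tip [342.8 207.5] griptop [280.2 225.2]
0.04 tip [348.7 207.4] griptop [287.1 225.1]
0.045 tip [354.7 207.4] griptop [294.  225.1]
red cols 272 297 209 238
[[251, 251, 251, 250, 251, 250, 250, 251, 251, 251, 250, 250, 249, 250, 251, 252, 246, 163, 50, 15, 18, 16, 18, 21, 20, 19, 23, 22, 20, 16, 21, 20, 19, 21, 20, 22, 22, 20, 19, 24], [248, 248, 247, 246, 246, 247, 247, 246, 246, 246, 245, 244, 243, 244, 243, 240, 213, 167, 141, 146, 146, 144, 136, 96, 49, 20, 16, 16, 20, 19, 20, 21, 20, 20, 18, 22, 24, 18, 22, 22], [250, 249, 248, 248, 248, 249, 248, 248, 248, 248, 248, 247, 248, 248, 247, 242, 236, 234, 233, 234, 233, 233, 236, 224, 156, 60, 15, 20, 20, 20, 22, 20, 24, 19, 22, 22, 21, 21, 21, 20], [249, 248, 248, 247, 248, 248, 248, 248, 248, 248, 248, 246, 248, 248, 247, 245, 245, 247, 246, 247, 246, 248, 249, 246, 187, 79, 23, 20, 22, 25, 23, 21, 21, 18, 23, 16, 21, 21, 22, 20], [249, 248, 247, 248, 248, 248, 248, 248, 248, 248, 247, 247, 248, 248, 245, 241, 241, 243, 244, 244, 245, 245, 242, 205, 113, 36, 18, 21, 23, 22, 21, 19, 22, 22, 25, 18, 23, 20, 17, 23]]
```

The tip sticks out 7.5 px past the keeper face. The model predicts 5.6 px at 0.045 and about 0 px at 0.040, so the bolt is fully home and the arm is clear.

```bash
python3 -c "
from workcell import ticket
print(ticket.sign_off())"
```

```text
the job is handed in; nothing more can be done
None
```

The lid is shut, the bolt is fully home through its keeper and released, and I handed the job in after about 9 s of robot time; I saw no contact with the bottles or tube holder, and no verdict came back.

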